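# Third hand for a shelf bracket at the pharmacy counter

### The arm

A 6-joint arm with a two-finger parallel gripper is mounted at the origin on the work surface. World frame = base frame: x ahead of the robot, y to its left, z up, the work surface at z = 0. Lengths are in m, angles in degrees, forces in N, time in s.
With the tool pointing down it reaches from about 0.325 to 0.925 m from the base axis. Payload 3.1 kg.
Tool frame: the origin (TCP) lies at the very end of the fingers, on their centre line; the grasp point (between the pads) lies 19 mm behind it; z points along the fingers, y is the direction in which the jaws open and shut (so a half turn about z gives the same grasp; the last joint's range is limited). The gripper opens to 85 mm and grips with 20 to 120 N. Pads are 22 mm wide; open, the fingers measure 114 mm over their backs; the gripper's body (76 mm by 85 mm) begins 54 mm behind the grasp point. The pads swing forward as they close: fully open they stand 13 mm farther back than shut.
Start: joints at [-6.429, 12.427, 92.441, -0, 75.132, -6.429], TCP at [0.625, 0, 0.193] pointing down, gripper open.
Joint ranges: [-157.48, 157.48], [-44.54, 120.13], [17.64, 146.25], [-64.5, 244.5], [7.68, 150.69], [-147.95, 147.95]. Speed limits (degrees/s): [159.86, 159.86, 180, 180, 180, 180].

### API

Orientations are given as a 3x3 rotation matrix whose columns are the frame's x, y, z axes.
In Python, from cell import env gives the robot as it stands. The module is installed in compiled form; this text tells all that it offers.
- The arm moves only by the tool move_arm, never from a script. Its argument "series" is a list that holds one entry, the list of rows, each a list of 7 numbers: the turn, a rotation vector about the world's x, y, z in rad, then the shift along the world's x, y, z in m, then the closure, from 0 (fully open) to 1 (shut). In form: [[[rx, ry, rz, x, y, z, fingers], ...]]. A call has 1 to 10 rows; each row shifts and turns the commanded pose from where the row before left it; what a row does not reach is not made up. A row lasts 1/8 s, in which the tool goes at most 62.5 mm and 10.7 degrees, less where a joint would pass 70% of its speed; a pose out of reach is approached as far as the arm can. A call with a gripper value outside its range is refused whole. The fingers move at their own pace and stop on an object; "newtons" is the grip in N (left out, the last holds). Time passes only in rows, so rows that do not move let the fingers close. It gives the time, the measured TCP pose, the force and the opening at its end, in the units of the state.
- env.read_state(): the state, without advancing time (a new reading comes with each control period).
- env.snapshot(name): name is "scene" or "side" or "wrist"; returns the picture (400x640x3 uint8, red, green, blue); there is no depth.
- env.calibration(name): a dict with "fx", "fy", "cx", "cy" (pixels), "k1" (the pictures are not rectified: a ray, as slopes to the right and down, at radius r is drawn at 1 + k1 r^2 times it, then the intrinsics apply), "R" (3x3) and "t" (3): a world point X has camera coordinates R X + t; the wrist camera has in their place "T_tool_cam" (4x4, takes a point from camera to tool coordinates, whose origin is the TCP and whose axes are the flange's). Camera axes: x right, y down, z forward; pixel columns grow to the right and rows downward; lengths in m; the calibration is good to about 2 mm. A picture is of the moment at which its call begins: read the wrist's pose just before it. calibration takes no time and is no camera call.
- env.sign_off(): hands the job in, once; it reports no verdict.
The state is a dict: "time_s": time; "qpos": joint angles; "joint_velocities": joint speeds; "joint_torque": joint torques, N m; "ee_pos": TCP position; "eef_rot": TCP orientation; "ft_force": force on the tool from outside, world axes, zero at the start; "ft_torque": the same for the moment, N m; "opening": opening from 0.0 (shut) to 1.0 (fully open).
Only numpy, scipy, OpenCV 4.12 (cv2) and the standard library are available. Lean on these libraries where they do the work, as an engineer would, in place of code of your own. Each camera call takes 0.05 s, during which the arm holds its last target.

### The job

Lift the blue shelf bracket, and nothing else, out of the grey bin and press its flat flange squarely against the middle of the white spring-backed plate of the mounting jig, upright and clear of the jig's base, with a steady push of about 10 N (the plate's red pointers then stand in the green bands; never drive the plate back to the end of its travel). I will drive the screws while you hold it: finish still gripping the bracket and pressing, and leave the other things on the counter and in the bin where they are.

Things in the scene. Friction and masses are not known exactly. Their poses are not given: they have to be found in the camera images.
- bracket_grip (a point): Point in the middle of the loose blue bracket's grip web, 28 mm above its underside. Seen from above it is a T: web 44 (x) x 24 (y) x 48 mm high, centred on this point in x and y; at its +x end a flange 6 mm thick, 60 wide (y), 56 high, its flat front face 28 mm from this point along +x. Stands upright in the bin, z up; about 0.15 kg (varies). Grip from above across the web (along y).
- bracket: The same blue bracket; origin at its underside, 28 mm below point bracket_grip, same axes.
- bin: Grey open bin, fixed, 260 mm (x) x 200 mm (y) x 50 mm high, walls and floor 5 mm thick; origin at the centre of its underside on the counter. It and the jig may trade sides of the counter.
- stop_mark (a point): Centre of the front face of the jig's white spring-backed stop plate, 59 mm above the counter; moves with the plate. Axis x is the pressing direction (the way the plate yields), horizontal; z up. The plate is 76 mm wide (y), 70 mm high (24 to 94 mm above the counter), 12 mm thick, with a red outline near its border.
- stop_plate (a joint): How far the stop plate has been pushed back along its x, in m: 0 at rest, 0.020 at the end of its travel. Its spring has 1 N per mm (10 N at 0.010) without preload, plus about 0.3 N of friction. Red pointers at the plate's sides move with it over green bands that cover 5 to 15 mm of travel.
- jig: Fixed aluminium jig carrying the stop plate. Origin on the counter below the face of the plate at rest, x in the pressing direction. Base 15 mm thick, x = -70 to 130 mm, 60 mm to each side; grey cheeks 46 to 58 mm to either side, 78 mm high, x = 10 to 85 mm; grey rear housing 85 mm high, x = 60 to 90 mm. Nothing stands before the plate above the base.
- screw_box: Brown screw carton, 40 x 70 x 30 mm, in the bin's +x half; origin under its centre. Leave alone.
- tape_roll: Clear tape roll, 52 mm across, 18 mm high, lying in the bin's +x half; origin under its centre. Leave alone.
- screwdriver: Screwdriver, 180 mm long, lying on the counter beside the jig, about 115 mm off its middle on the +y side; origin under it. Leave alone.
- pill_jar_mid (a point): Amber pill jar, 56 mm across, 75 mm high; point half-way up. Leave alone.
- syrup_mid (a point): Amber syrup bottle, 60 mm across, 150 mm high; point half-way up. Leave alone.
- carton_mid (a point): White and blue medicine carton, 60 x 120 x 45 mm; point at its centre. Leave alone.
- calculator: Black desk calculator, 160 x 100 x 20 mm; origin under its centre. Leave alone.
Things that resemble listed ones, but are neither listed nor needed, are in the scene too. There is more than one size of the bracket; the job needs the smallest.

How it is judged (in metres and radians):
On the way, in this order (a step that is already met when the one before it is completed fails the run):
1. the bracket is lifted clear of the bin in the fingers (z of bracket_grip in the frame of bin above 0.08 m and contact force between the fingers and bracket above 1 N), for 0.1 s.
2. the bracket is pressed squarely on the middle of the stop plate with 5 to 15 N for a second (contact force between bracket and stop_plate between 5 and 15 N and y of bracket_grip in the frame of stop_mark between -0.01 and 0.01 m and z of bracket_grip in the frame of stop_mark between -0.01 and 0.01 m and x of bracket_grip in the frame of stop_mark between -0.034 and -0.022 m and angle between the x axis of bracket_grip and the x axis of stop_mark, either way round below 0.12 rad and angle between the z axis of bracket_grip and the z axis of stop_mark, either way round below 0.15 rad and contact force between the fingers and bracket above 1 N), for 1 s.
At the end, for the whole second after the job is handed in: Still gripped, the bracket pushes on the stop plate with 5 to 15 N, steadily (plate slower than 5 mm/s), its middle within 10 mm of the plate's middle sideways and in height, its flange flat on the plate within 0.12 rad and upright within 0.15 rad, through the last second (all of step 2 and velocity of joint stop_plate between -0.005 and 0.005 m/s); the arm keeps its last pose, push and grip.
It fails at once if the stop plate is driven to the end of its travel (over 18.5 mm) (value of joint stop_plate above 0.0185 m).
It fails at once if one of the other things in the bin or on the counter is moved more than 30 mm (distance of any of screw_box, tape_roll, screwdriver, pill_jar_mid, syrup_mid, carton_mid, calculator from where it was at the start of the episode above 0.03 m).
It also fails if it takes over 42 s, if anything falls off the work surface, if the arm or the gripper's body presses on something with over 40 N, if the wrist force passes 120 N, or if a joint passes its speed limit or range.

## Working session

There is one attempt and no reset: what is moved stays moved. The work goes in short steps, Python scripts to look and compute and a tool call to move; the robot and the scene stay as the last step left them, time stands still between calls to the robot, and variables do not carry over. Pictures are saved under pics/ and viewed, and the job is handed in when it is done.

Besides the shell and the picture viewer there is one more tool, called after "Emit:" as name([rows], argument=value, ...), one row to a line, values as JSON. move_arm: Moves the arm, as the interface text tells. Its arguments: {"type":"object","properties":{"series":{"type":"array","items":{"type":"array","items":{"type":"array","items":{"type":"number"}}}},"newtons":{"type":"number"}},"required":["series"]}

```bash
mkdir -p pics
python3 - <<'E'
from cell import env
import cv2
for n in("scene","side","wrist"):
    c=env.calibration(n); print(n,c)
    s=env.read_state()
    cv2.imwrite(f"pics/{n}0.png",env.snapshot(n)[:,:,::-1])
print(s)
E
```

```text
scene {'fx': 391.51778190703635, 'fy': 391.51778190703635, 'cx': 319.04149543215755, 'cy': 201.19403173152958, 'k1': -0.0446632199310463, 'R': array([[-0.71996802,  0.69387765,  0.01341135],
       [ 0.51511421,  0.54723352, -0.65969147],
       [-0.4650843 , -0.46804838, -0.75141686]]), 't': array([ 0.3525868 , -0.20768358,  1.5057314 ])}
side {'fx': 372.8643911386438, 'fy': 372.8643911386438, 'cx': 321.3190014489834, 'cy': 193.69598271454836, 'k1': -0.025797981253475506, 'R': array([[ 0.76287042, -0.64618004, -0.02191044],
       [-0.34979062, -0.38398279, -0.85451959],
       [ 0.54376028,  0.65955179, -0.51895684]]), 't': array([-0.37514393,  0.23737808,  1.11855535])}
wrist {'fx': 350.79117214613984, 'fy': 350.79117214613984, 'cx': 321.3388272891925, 'cy': 202.78873672387317, 'k1': -0.06703962269266038, 'T_tool_cam': array([[-3.65122483e-04, -9.49458894e-01, -3.13891185e-01,
         8.02856942e-02],
       [ 9.99999919e-01, -2.92951954e-04, -2.77091616e-04,
         1.14010564e-03],
       [ 1.71132064e-04, -3.13891260e-01,  9.49458924e-01,
        -1.81250338e-01],
       [ 0.
[... 174 characters left out ...]

        7.51324706e+01, -6.43040763e+00]), 'joint_velocities': array([ 0.05497957, -0.10743918, -0.15576175, -0.00557598, -0.04634746,
       -0.06063127]), 'joint_torque': array([-3.89421966e-04, -3.98076224e+01, -3.04969239e+01, -1.69335931e-04,
        4.17826959e-03,  6.71974954e-05]), 'ee_pos': array([6.24173799e-01, 1.43100881e-04, 1.91586115e-01]), 'eef_rot': array([[-5.19803586e-05,  9.99997632e-01, -2.17542081e-03],
       [ 9.99999961e-01,  5.25779293e-05,  2.74635717e-04],
       [ 2.74749446e-04, -2.17540644e-03, -9.99997596e-01]]), 'ft_force': array([-0.10518818, -0.14252081,  0.45319183]), 'ft_torque': array([-0.04270552,  0.04109726, -0.0252918 ]), 'opening': 0.9991207827669}
```

View pics/scene0.png

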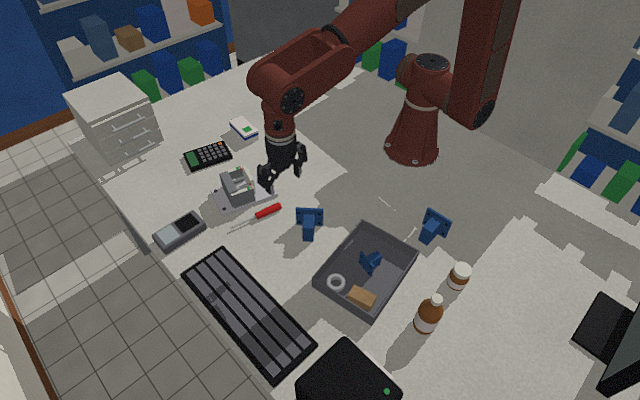

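View pics/side0.png

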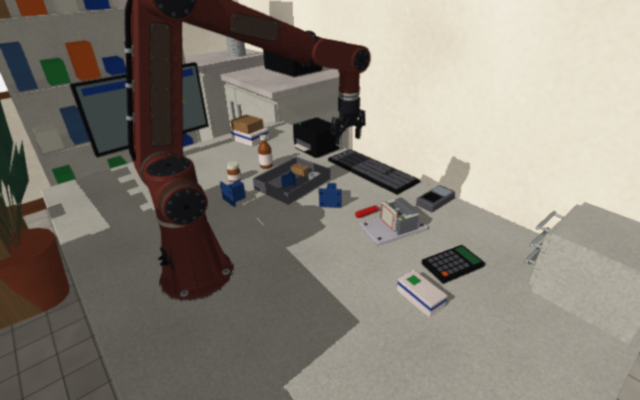

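View pics/wrist0.png

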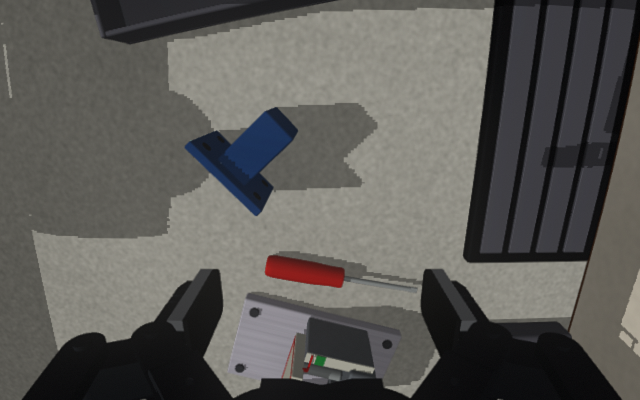

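The pictures show three blue brackets in the scene view: (309,222) and (434,225) on the counter, and (370,262) in the bin. By the description the right one is the bracket in the bin. The jig is near (238,190).

```bash
cat > h.py <<'E'
import numpy as np, cv2
from cell import env
def cam(n,st=None):
    c=env.calibration(n); K=np.array([[c['fx'],0,c['cx']],[0,c['fy'],c['cy']],[0,0,1]])
    d=np.array([c['k1'],0,0,0,0.])
    if 'R' in c: R,t=c['R'],c['t']
    else:
        T=np.eye(4);T[:3,:3]=st['eef_rot'];T[:3,3]=st['ee_pos'];T=np.linalg.inv(T@c['T_tool_cam']);R,t=T[:3,:3],T[:3,3]
    return K,d,R,t
def ray(C,uv):
    K,d,R,t=C
    p=cv2.undistortPoints(np.array(uv,float).reshape(-1,1,2),K,d)[:,0]
    D=np.c_[p,np.ones(len(p))]@R
    return -R.T@t, D/np.linalg.norm(D,axis=1)[:,None]
def plane(C,uv,z):
    o,D=ray(C,uv); return o+D*((z-o[2])/D[:,2])[:,None]
def proj(C,X):
    K,d,R,t=C; return cv2.projectPoints(np.array(X,float).reshape(-1,3),cv2.Rodrigues(R)[0],t,K,d)[0][:,0]
def snap(n,name):
    st=env.read_state(); im=env.snapshot(n)[:,:,::-1].copy(); cv2.imwrite(f'pics/{name}.png',im)
    import pickle; pickle.dump((cam(n,st),im,st),open(f'pics/{name}.pkl','wb')); return cam(n,st),im,st
def load(name):
    import pickle; return pickle.load(open(f'pics/{name}.pkl','rb'))
def crop(im,x0,y0,x1,y1,s,name): cv2.imwrite(f'pics/{name}.png',cv2.resize(im[y0:y1,x0:x1],None,fx=s,fy=s,interpolation=cv2.INTER_CUBIC))
E
python3 - <<'E'
from h import *
C=cam("scene"); im=cv2.imread('pics/scene0.png'); 
crop(im,200,150,460,330,3,'sc_crop')
im2=cv2.imread('pics/side0.png'); crop(im2,210,120,450,300,3,'si_crop')
print('bin,br L,br R',plane(C,[[368,272],[309,238],[433,240]],0.0).round(3))
print('jig',plane(C,[[242,200]],0.015).round(3))
# bracket tops in bin
print(plane(C,[[370,256]],0.055).round(3))
E
```

```text
bin,br L,br R [[ 0.535  0.253 -0.   ]
 [ 0.577  0.045  0.   ]
 [ 0.301  0.317 -0.   ]]
jig [[ 0.64  -0.212  0.015]]
[[0.521 0.24  0.055]]
```

View pics/sc_crop.png

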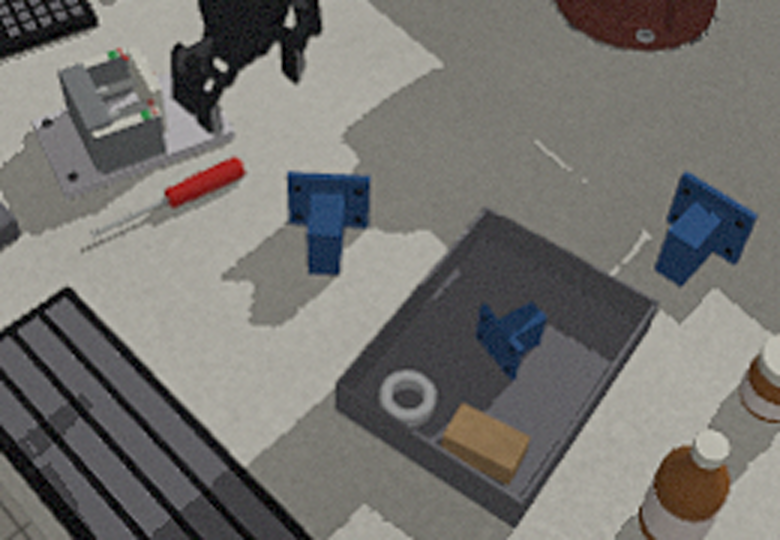

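View pics/si_crop.png

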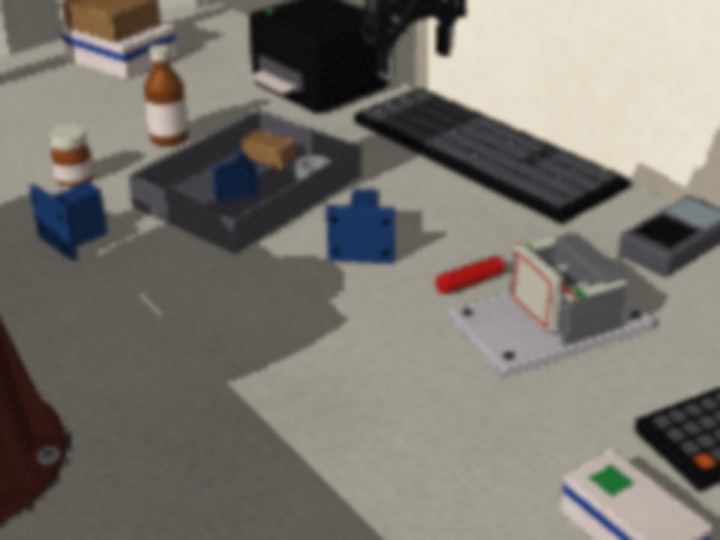

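Emit:
move_arm([
  [[0,0,0,-0.024,0.045,0.025,0],[0,0,0,-0.024,0.045,0.025,0],[0,0,0,-0.024,0.045,0.025,0],[0,0,0,-0.024,0.045,0.025,0],[0,0,0,0,0,0,0],[0,0,0,0,0,0,0]],
])

```text
time_s: 0.9
ee_pos: [0.5288, 0.1797, 0.2922]
eef_rot: [[-0.001, 1.0, -0.0], [1.0, 0.001, -0.001], [-0.001, -0.0, -1.0]]
ft_force: [-0.4, 0.3, 0.4]
opening: 0.997
```

Run:
```python
from h import *
C,im,st=snap('wrist','w1'); print(st['ee_pos'],st['time_s'])
```

```text
[0.52882373 0.17967447 0.29217812] 0.9
```

View pics/w1.png

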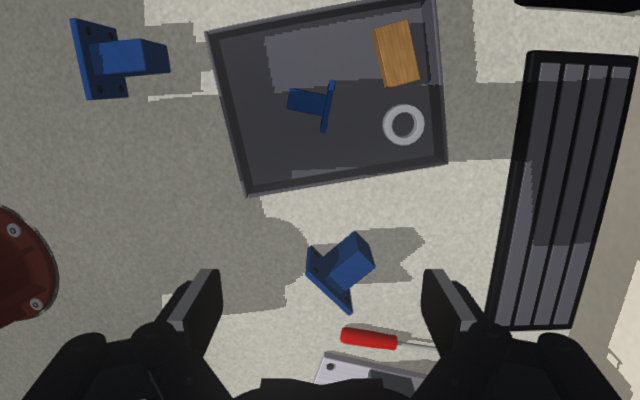

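The view shows the bin bracket at (310,103), clearly smaller than the ones at (120,60) and (340,270). The flange is on its right, at (328,106), facing the tape roll. Check crop and measurement next.

```bash
python3 - <<'E'
from h import *
C,im,st=load('w1')
crop(im,200,0,460,200,3,'w1c')
hsv=cv2.cvtColor(im,cv2.COLOR_BGR2HSV)
m=cv2.inRange(hsv,(100,110,30),(125,255,255)); 
m2=np.zeros_like(m); m2[70:140,270:350]=m[70:140,270:350]
ys,xs=np.nonzero(m2); print(len(xs),xs.min(),xs.max(),ys.min(),ys.max())
crop(cv2.cvtColor(m2,cv2.COLOR_GRAY2BGR),270,70,350,140,8,'w1m'); crop(im,270,70,350,140,8,'w1d')
E
python3 -c "
import cv2,numpy as np
cv2.imwrite('pics/w1md.png',np.vstack([cv2.imread('pics/w1m.png'),cv2.imread('pics/w1d.png')])[:, :])"
```

```text
1109 287 334 80 132
```

View pics/w1d.png

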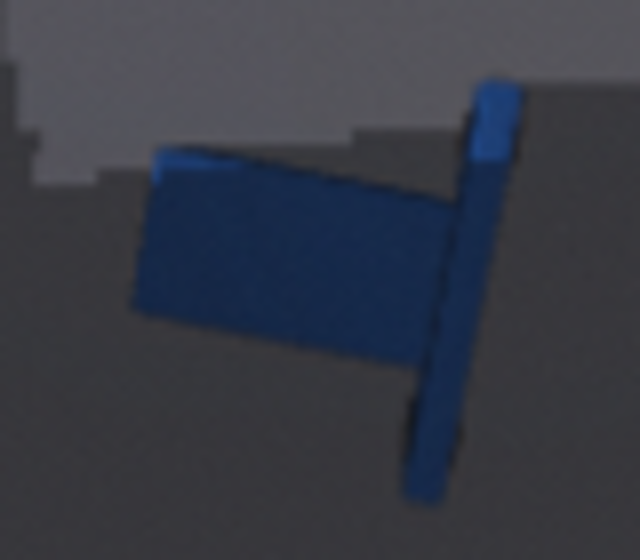

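View pics/w1c.png

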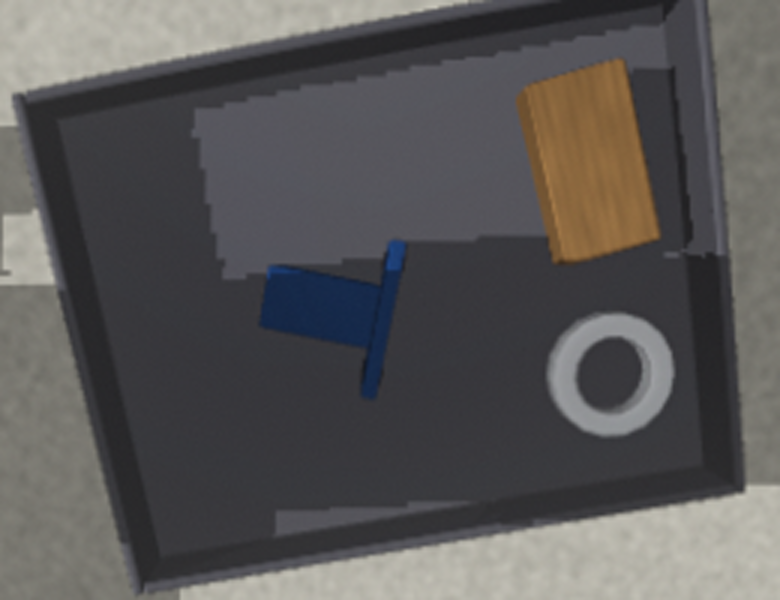

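Run:
```python
from h import *
C,im,st=load('w1')
f=lambda P:(np.array(P,float)+.5)/8-.5+[270,70]
W=plane(C,f([(157,150),(135,312)]),.053)[:,:2]; F=plane(C,f([(522,83),(443,503)]),.061)[:,:2]; B=plane(C,f([(474,83),(405,500)]),.061)[:,:2]
print(W,F,np.linalg.norm(W[0]-W[1]),np.linalg.norm(F[0]-F[1]))
for a in (W,F,B):
    d=a[0]-a[1]; print('yaw',np.degrees(np.arctan2(-d[0],d[1])))
d=F[0]-F[1]; yaw=np.arctan2(-d[0],d[1]); x=np.array([np.cos(yaw),np.sin(yaw)])
print('len',(F.mean(0)-W.mean(0))@x,'(50)'); print('grip from F',F.mean(0)-.028*x,'from W',W.mean(0)+.022*x)
# bin corners, top rim z=.05 outer (crop s=3)
g=lambda P:(np.array(P,float)+.5)/3-.5+[200,0]
b=plane(C,g([(15,95),(145,592),(744,490)]),.05)[:,:2];print(b, np.linalg.norm(b[0]-b[1]),np.linalg.norm(b[1]-b[2]),'centre',(b[0]+b[2])/2)
# check w scene view
Cs=cam('scene'); p=np.r_[F.mean(0)-.028*x,.053]; print(proj(Cs,p))
d=b[2]-b[1];print('bin yaw',np.degrees(np.arctan2(d[1],d[0])))
```

```text
[[0.49284112 0.2590926 ]
 [0.48906558 0.23638821]] [[0.54479793 0.26809417]
 [0.53393331 0.20967003]] 0.023016169497512205 0.0594257509610986
yaw -9.441392200940928
yaw -10.534459028040219
yaw -9.483258948850844
len 0.049215818819963945 (50)
grip from F [0.51183755 0.24400125] from W [0.51258254 0.24371822]
[[0.39927132 0.32164542]
 [0.43672067 0.12743293]
 [0.68597292 0.17163631]] 0.197790147164895 0.2531415096305706 centre [0.54262212 0.24664086]
[[373.12345735 255.42875829]]
bin yaw 10.056499986461528
```

Emit:
move_arm([
  [[0,0,0.1745,-0.002,0.008,-0.015,0],[0,0,0.1745,-0.002,0.008,-0.015,0],[0,0,0.1745,-0.002,0.008,-0.015,0],[0,0,0.1745,-0.002,0.008,-0.015,0],[0,0,0.1745,-0.002,0.008,-0.015,0],[0,0,0.1745,-0.002,0.008,-0.015,0],[0,0,0.1745,-0.002,0.008,-0.015,0],[0,0,0.1745,-0.002,0.008,-0.015,0],[0,0,0,0,0,0,0]],
])

```text
time_s: 2.08
ee_pos: [0.5115, 0.2423, 0.1696]
eef_rot: [[-0.984, 0.177, -0.006], [0.177, 0.984, -0.002], [0.005, -0.003, -1.0]]
ft_force: [-0.0, -0.4, 1.0]
opening: 0.998
```

Run:
```python
from h import *
C,im,st=snap('wrist','w2'); print(st['ee_pos'],st['eef_rot'],st['time_s'],st['qpos'])
crop(im,200,100,440,280,3,'w2c')
```

```text
[0.5115208  0.24229112 0.16956945] [[-0.98414441  0.17727391 -0.00580832]
 [ 0.17728929  0.98415622 -0.00224419]
 [ 0.00531846 -0.00323836 -0.99998061]] 2.075 [ 1.82521339e+01  6.75793661e+00  1.01516360e+02 -1.87947306e-02
  7.20820269e+01 -6.15304676e+01]
```

View pics/w2.png

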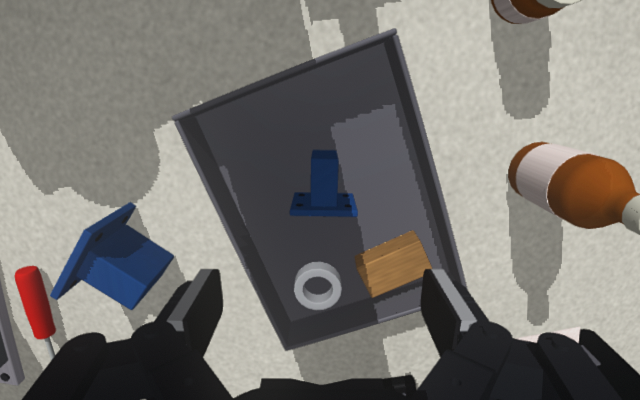

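View pics/w2c.png

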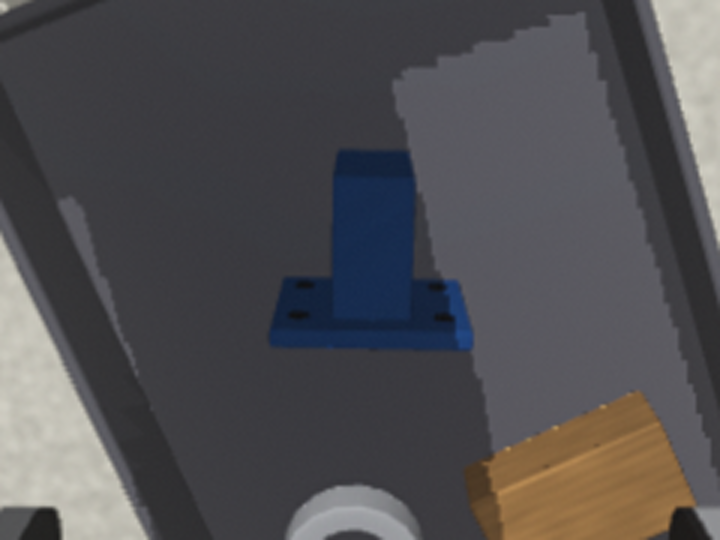

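Run:
```python
from h import *
C,im,st=load('w2')
f=lambda P:(np.array(P,float)+.5)/3-.5+[200,100]
W=plane(C,f([(332,178),(415,177.5)]),.053)[:,:2]; F=plane(C,f([(269,347),(473,350)]),.061)[:,:2]
for a in (W,F):
    d=a[1]-a[0]; print(np.linalg.norm(d),'yaw',np.degrees(np.arctan2(-d[0],d[1])))
x=np.array([np.cos(np.radians(-10)),np.sin(np.radians(-10))])
print((F.mean(0)-W.mean(0))@x,F.mean(0)-.028*x,W.mean(0)+.022*x)
```

```text
0.023790612315349832 yaw -9.837756259920626
0.0599221355718137 yaw -11.059913571473729
0.04914735825818525 [0.51150697 0.24343132] [0.51249223 0.24410887]
```

Emit:
move_arm([
  [[0,0,0,0,0.001,-0.03,0],[0,0,0,0,0,-0.04,0],[0,0,0,0,0,-0.04,0],[0,0,0,0,0,-0.025,0],[0,0,0,0,0,-0.015,0],[0,0,0,0,0,0,0],[0,0,0,0,0,0,0]],
])

```text
time_s: 3.0
ee_pos: [0.5145, 0.2453, 0.0243]
eef_rot: [[-0.985, 0.175, 0.003], [0.175, 0.985, 0.001], [-0.002, 0.001, -1.0]]
ft_force: [1.0, -0.8, 0.2]
opening: 1.001
```

Emit:
move_arm([
  [[0,0,0,-0.002,-0.001,-0.005,0],[0,0,0,0,0,0,0],[0,0,0,0,0,0,0.5],[0,0,0,0,0,0,1],[0,0,0,0,0,0,1],[0,0,0,0,0,0,1],[0,0,0,0,0,0,1],[0,0,0,0,0,0,1]],
], newtons=50)

```text
time_s: 4.0
ee_pos: [0.511, 0.244, 0.0178]
eef_rot: [[-0.985, 0.174, -0.0], [0.174, 0.985, 0.0], [0.0, -0.0, -1.0]]
ft_force: [-0.1, -0.1, -0.3]
opening: 0.002
```

Run:
```python
from h import *
C,im,st=snap('wrist','w3'); print(st['ee_pos'],st['opening'],st['time_s'],st['ft_force'])
```

```text
[0.51099355 0.24403405 0.01776394] 0.0022183941763887394 4.0 [-0.14361047 -0.07062327 -0.26271825]
```

View pics/w3.png

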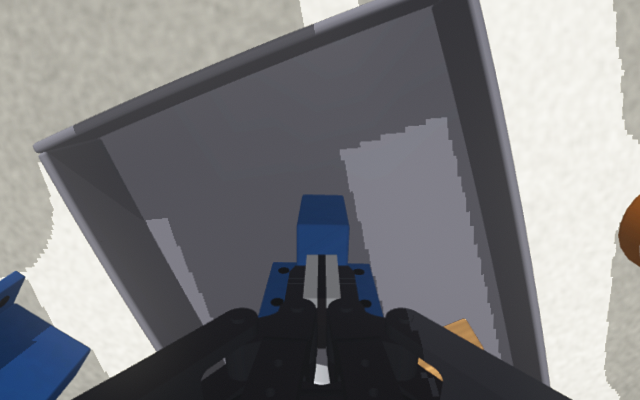

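Run:
```python
from h import *
C,im,st=load('w3')
R=st['eef_rot'];p=st['ee_pos']
print('TCP',proj(C,p),'pads',proj(C,p+[0,0,.019]))
g=np.array([.512,.2437]);a=np.radians(-10);x=np.array([np.cos(a),np.sin(a)]);y=np.array([-x[1],x[0]])
for n,u,v,z in [('wback bot',-.022,0,.005),('wback top L',-.022,-.012,.053),('wback top R',-.022,.012,.053),('flange top L',.022,-.03,.061),('R',.022,.03,.061),('flange botL',.022,-.03,.005)]:
    print(n,proj(C,np.r_[g+u*x+v*y,z]))
crop(im,200,150,460,400,3,'w3c')
snap('scene','s3');C,im,st=load('s3');crop(im,290,190,440,310,5,'s3c')
snap('side','d3');C,im,st=load('d3');crop(im,230,110,360,220,6,'d3c')
```

```text
TCP [[321.64222259 235.83505572]] pads [[321.66795151 250.80676491]]
wback bot [[321.34646921 193.566026  ]]
wback top L [[294.53895327 224.52675417]]
wback top R [[348.1330405  224.49720745]]
flange top L [[257.52908887 317.81752822]]
R [[385.26558331 317.75797435]]
flange botL [[272.90991599 261.72861647]]
```

View pics/w3c.png

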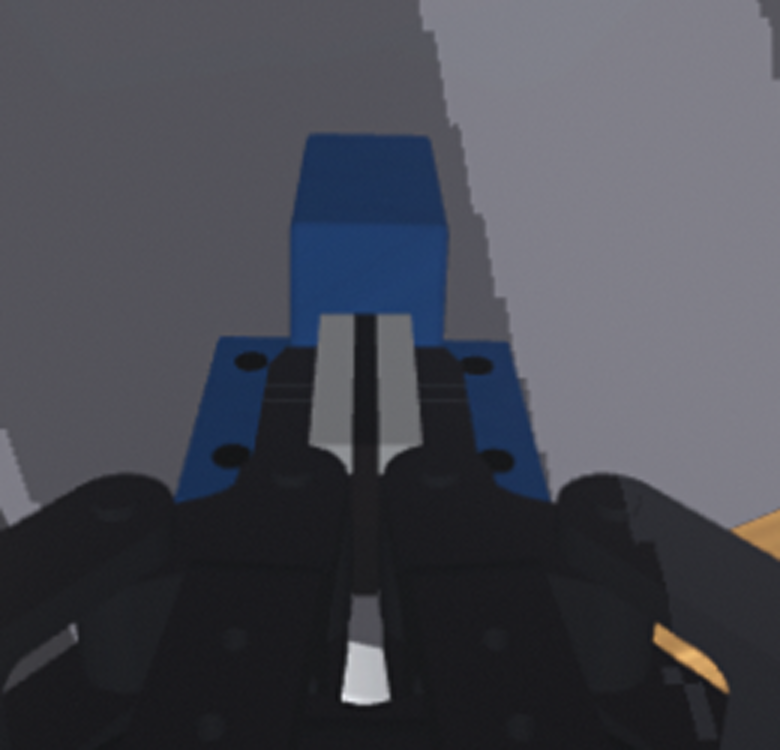

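View pics/s3c.png

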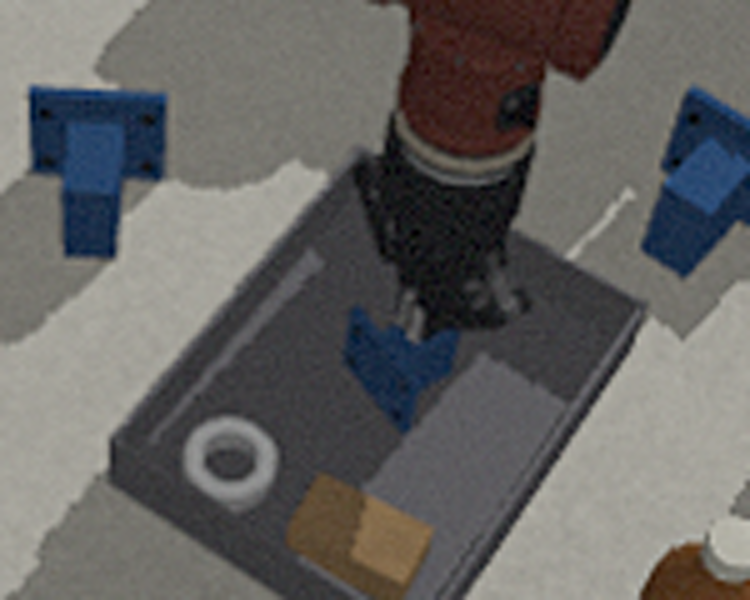

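View pics/d3c.png

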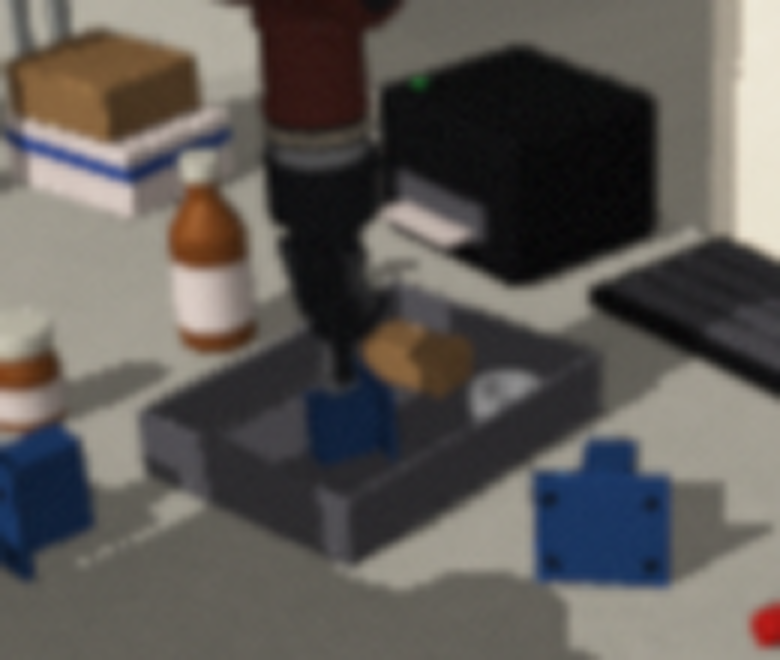

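Run:
```python
from h import *
C3,_,st=load('w3');p=st['ee_pos']
R=st['eef_rot']
for z in (.018,.03,.04,.053,.06,.07):
    q=np.r_[p[:2],z]; q2=q+R[:,0]*.011
    s=proj(cam('scene'),q)[0]; d=proj(cam('side'),q)[0]
    print(z,'s3c',(s-[290,190])*5,'d3c',(d-[230,110])*6,'wrist ctr/edge',(proj(C3,q)[0]-[200,150])*3,(proj(C3,q2)[0]-[200,150])*3)
```

```text
0.018 s3c [409.51942564 359.59959504] d3c [340.71649063 429.28592191] wrist ctr/edge [364.92754177 258.01315523] [364.92240349 202.99440267]
0.03 s3c [411.92104887 348.36614749] d3c [339.5013513  414.11740579] wrist ctr/edge [364.9746941  285.43929467] [364.97033157 227.5427131 ]
0.04 s3c [413.9514286  338.86543295] d3c [338.48162645 401.38359908] wrist ctr/edge [365.0185392  310.97740203] [365.01502918 250.46412631]
0.053 s3c [416.6312666  326.32047838] d3c [337.14622387 384.70135876] wrist ctr/edge [365.08292371 348.54184581] [365.0809011  284.29306402]
0.06 s3c [418.09351492 319.47283168] d3c [336.42255081 375.65798218] wrist ctr/edge [365.12164601 371.17041314] [365.12065644 304.7382175 ]
0.07 s3c [420.20628511 309.57567831] d3c [335.38308496 362.66455815] wrist ctr/edge [365.18278006 406.95255293] [365.18363942 337.17319325]
```

Run:
```python
from h import *
for n in('w2',):
    C,im,st=load(n);R=st['eef_rot'];p=st['ee_pos']
    for z in (0,-.013,-.025,-.04,-.05):
        print(z,[proj(C,p+R@np.array([x,y,z]))[0].round(0) for x in(.011,-.011) for y in (-.0425,.0425)])
C,im,st=load('w2');crop(im,140,230,500,400,2,'w2f')
```

```text
0 [array([245., 217.]), array([398., 217.]), array([248., 253.]), array([396., 253.])]
-0.013 [array([240., 226.]), array([404., 226.]), array([243., 264.]), array([400., 264.])]
-0.025 [array([234., 236.]), array([409., 236.]), array([238., 275.]), array([405., 275.])]
-0.04 [array([226., 249.]), array([417., 249.]), array([231., 292.]), array([413., 292.])]
-0.05 [array([220., 260.]), array([423., 259.]), array([225., 304.]), array([418., 304.])]
```

View pics/w2f.png

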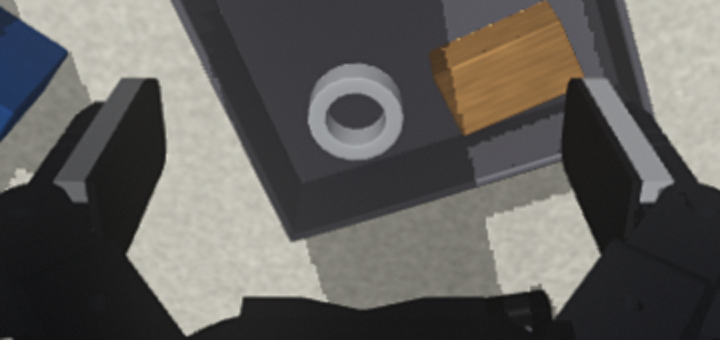

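The fingers shut just above the web. In all three views the real fingertips stand about 40 mm behind the reported TCP, and the open-finger view agrees. I'll raise the arm and measure the tip directly.

Emit:
move_arm([
  [[0,0,0,0,0,0.04,1],[0,0,0,0,0,0.05,1],[0,0,0,0,0,0.04,1],[0,0,0,0,0,0,1],[0,0,0,0,0,0,1]],
])

```text
time_s: 4.78
ee_pos: [0.5104, 0.2438, 0.1471]
eef_rot: [[-0.985, 0.174, -0.001], [0.174, 0.985, -0.0], [0.001, -0.001, -1.0]]
ft_force: [-0.2, 0.0, -0.6]
opening: -0.001
```

Run:
```python
from h import *
for n,k in(('wrist','w4'),('scene','s4'),('side','d4')):
    C,im,st=snap(n,k)
print(st['ee_pos'],st['time_s'],st['opening'])
C,im,st=load('w4');crop(im,200,150,460,400,3,'w4c')
C,im,st=load('s4');crop(im,320,150,440,270,5,'s4c');p=proj(C,st['ee_pos'])[0];print('s',p,(p-[320,150])*5)
C,im,st=load('d4');crop(im,240,90,340,190,6,'d4c');p=proj(C,st['ee_pos'])[0];print('d',p,(p-[240,90])*6)
a,b=cv2.imread('pics/s4c.png'),cv2.imread('pics/d4c.png')
cv2.imwrite('pics/sd4.png',cv2.resize(np.hstack([cv2.resize(a,(600,600)),b]),(800,400)) if 0 else a)
```

```text
[0.50945052 0.24349654 0.14568922] 4.875 -0.004151777699517101
s [377.62989376 235.53050708] [288.1494688  427.65253541]
d [284.31053844 153.7220391 ] [265.86323062 382.33223463]
```

View pics/w4c.png

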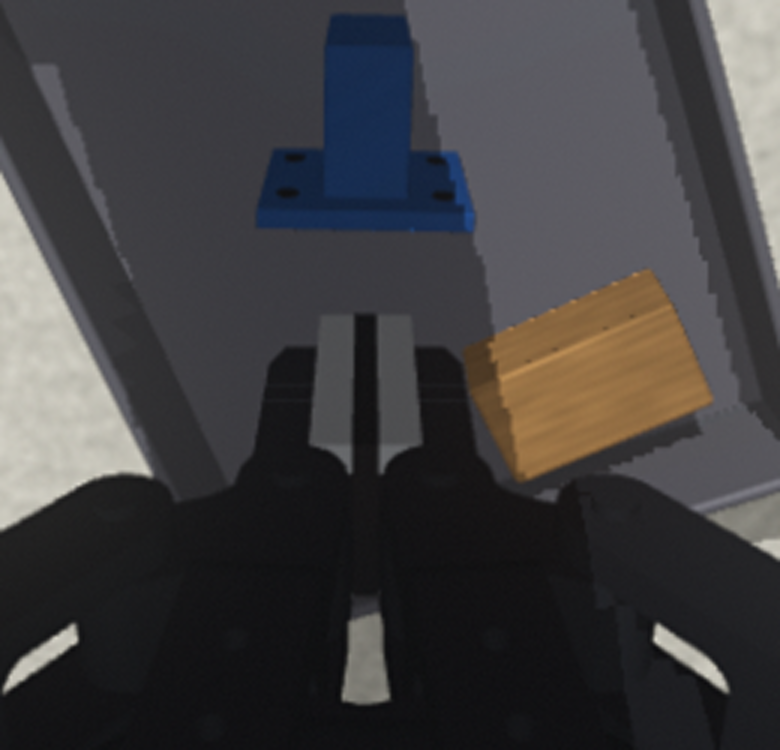

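View pics/s4c.png

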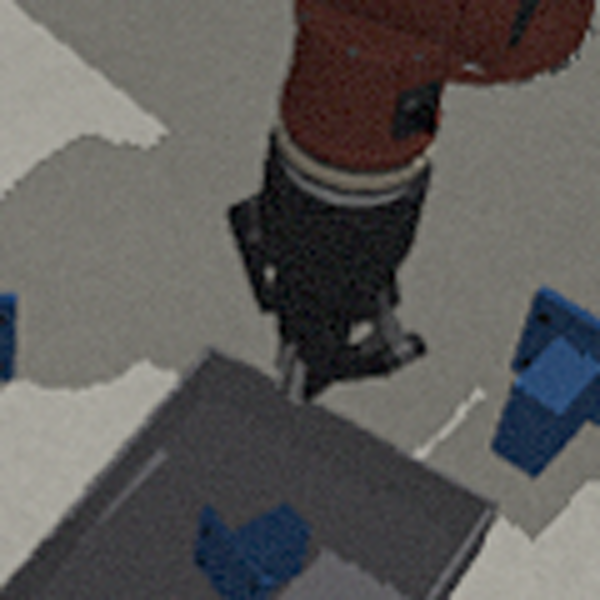

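View pics/d4c.png

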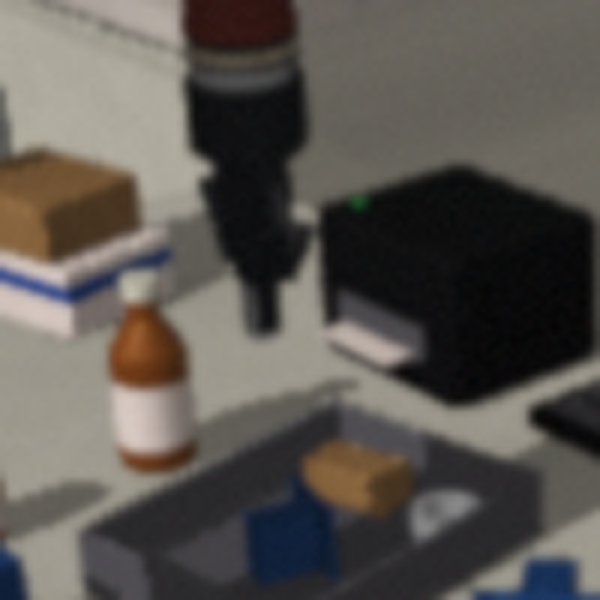

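Run:
```python
from h import *
C,im,st=load('d4');p=st['ee_pos'];R=st['eef_rot']
S=np.array([298,396])/5+[320,150]; D=np.array([263,334])/6+[240,90]
o1,d1=ray(load('s4')[0],[S]);o2,d2=ray(C,[D])
A=np.c_[d1[0],-d2[0]];s=np.linalg.lstsq(A,o2-o1,rcond=None)[0]
a,b=o1+s[0]*d1[0],o2+s[1]*d2[0];print(a,b,'offset in tool',R.T@((a+b)/2-p))
Cw,_,sw=load('w4');R=sw['eef_rot'];p=sw['ee_pos']
for z in(-.035,-.038,-.04,-.043,-.046,-.05):
  print(z,[((proj(Cw,p+R@np.array([x,0,z]))[0]-[200,150])*3).round(0) for x in(.011,-.011)])
```

```text
[0.51176451 0.24661337 0.17884317] [0.51210761 0.24632532 0.17872693] offset in tool [-0.00181852  0.00329819 -0.03310837]
-0.035 [array([365., 284.]), array([365., 409.])]
-0.038 [array([365., 292.]), array([365., 419.])]
-0.04 [array([365., 298.]), array([365., 426.])]
-0.043 [array([365., 307.]), array([365., 437.])]
-0.046 [array([365., 316.]), array([365., 448.])]
-0.05 [array([365., 330.]), array([365., 464.])]
```

Emit:
move_arm([
  [[0,0,0,0.002,0,-0.02,0],[0,0,0,0,0,-0.02,0],[0,0,0,0,0,-0.02,0],[0,0,0,0,0,-0.02,0],[0,0,0,0,0,0,0],[0,0,0,0,0,-0.03,0],[0,0,0,0,0,-0.03,0],[0,0,0,0,0,-0.015,0],[0,0,0,0,0,0,0]],
])

```text
time_s: 6.05
ee_pos: [0.5123, 0.2438, -0.0079]
eef_rot: [[-0.985, 0.174, -0.002], [0.174, 0.985, -0.001], [0.002, -0.001, -1.0]]
ft_force: [-0.7, -1.0, 0.3]
opening: 1.004
```

Run:
```python
from h import *
C,im,st=snap('wrist','w5'); print(st['ee_pos'],st['time_s'],st['opening'],st['ft_force'])
```

```text
[ 0.51232519  0.24380659 -0.00792176] 6.05 1.0037091273648535 [-0.65019662 -0.96434214  0.27605347]
```

View pics/w5.png

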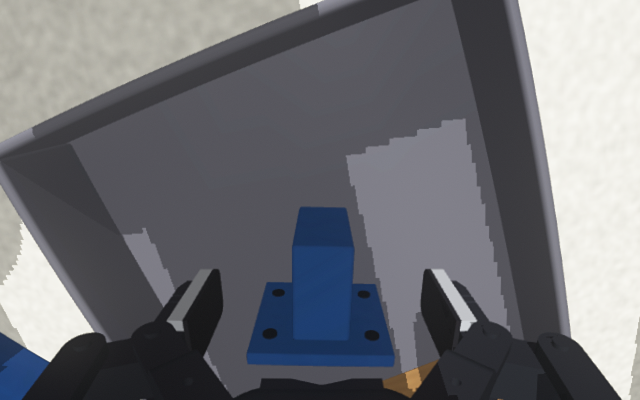

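Emit:
move_arm([
  [[0,0,0,0,0,-0.01,0],[0,0,0,0,0,-0.004,0],[0,0,0,0,0,0,0],[0,0,0,0,0,0,0.5],[0,0,0,0,0,0,1],[0,0,0,0,0,0,1],[0,0,0,0,0,0,1],[0,0,0,0,0,0,1]],
], newtons=50)

```text
time_s: 7.1
ee_pos: [0.5134, 0.2441, -0.0209]
eef_rot: [[-0.985, 0.174, 0.001], [0.174, 0.985, 0.0], [-0.001, 0.0, -1.0]]
ft_force: [1.0, 0.1, 1.2]
opening: 0.271
```

Run:
```python
from h import *
C,im,st=snap('wrist','w6'); print(st['ee_pos'],st['time_s'],st['opening'],st['ft_force'])
```

```text
[ 0.51339908  0.24412067 -0.02088719] 7.1 0.27133990015650167 [1.03022166 0.14722321 1.21961568]
```

View pics/w6.png

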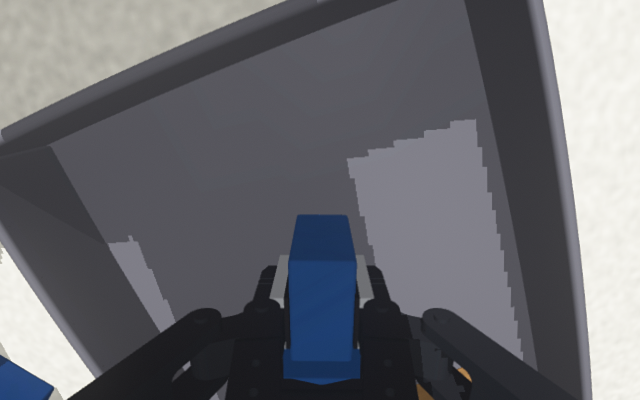

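Opening 0.271 (about 23 mm) means the web is gripped. Now lift it, and work out the jig from the first pictures.

Emit:
move_arm([
  [[0,0,0,0,0,0.02,1],[0,0,0,0,0,0.04,1],[0,0,0,0,0,0.05,1],[0,0,0,0,0,0.05,1],[0,0,0,0,0,0,1],[0,0,0,0,0,0,1]],
])

```text
time_s: 7.9
ee_pos: [0.5124, 0.2439, 0.139]
eef_rot: [[-0.985, 0.174, -0.0], [0.174, 0.985, -0.0], [0.0, -0.0, -1.0]]
ft_force: [-0.8, -0.5, -0.9]
opening: 0.277
```

Run:
```python
from h import *
st0={'ee_pos':np.array([.62417,.00014,.19159]),'eef_rot':np.array([[-5.198e-05,9.99997632e-01,-2.1754e-03],[1,5.2578e-05,2.746e-04],[2.747e-04,-2.1754e-03,-1]])}
C=cam('wrist',st0); im=cv2.imread('pics/wrist0.png'); crop(im,210,260,450,400,3,'w0j')
im=cv2.imread('pics/scene0.png');crop(im,200,155,290,225,8,'s0j')
im=cv2.imread('pics/side0.png');crop(im,350,190,440,250,8,'d0j')
C1=cam('scene');C2=cam('side')
C,im,st=snap('wrist','w7'); print(st['ee_pos'],st['time_s'],st['opening'],st['ft_force'])
```

```text
[0.51244085 0.24386146 0.13899018] 7.9 0.2767605925378638 [-0.84432708 -0.46982929 -0.90433897]
```

View pics/w0j.png

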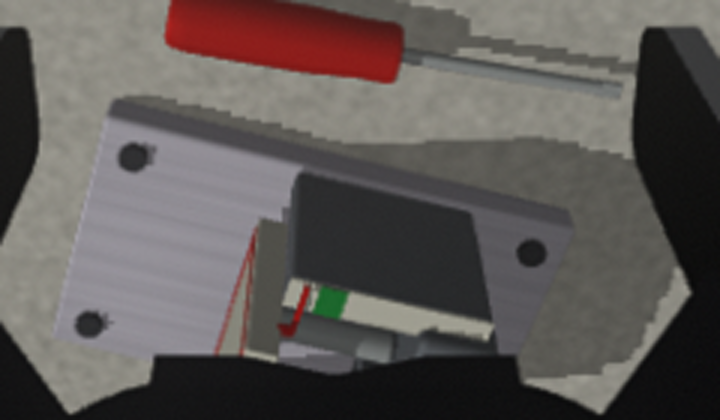

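View pics/s0j.png

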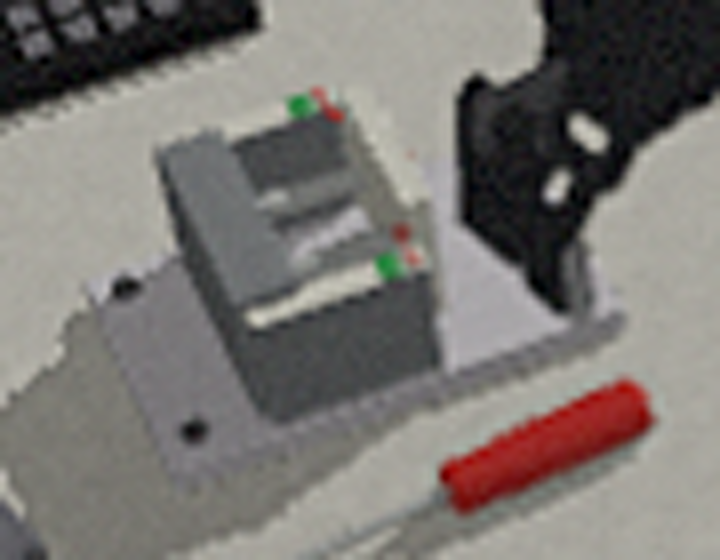

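View pics/d0j.png

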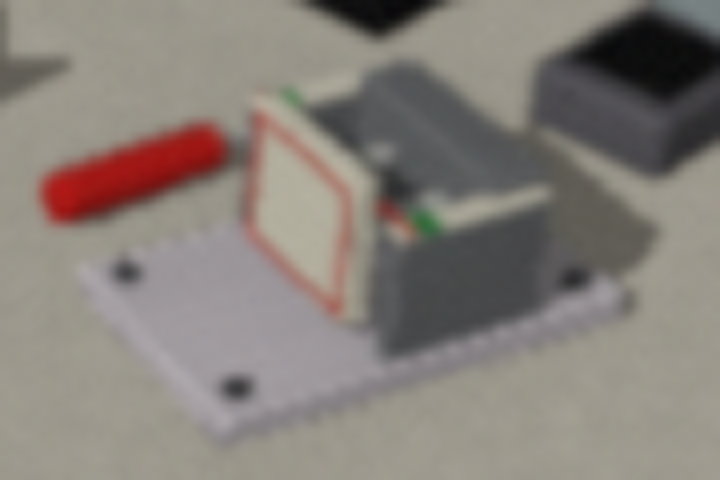

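View pics/w7.png

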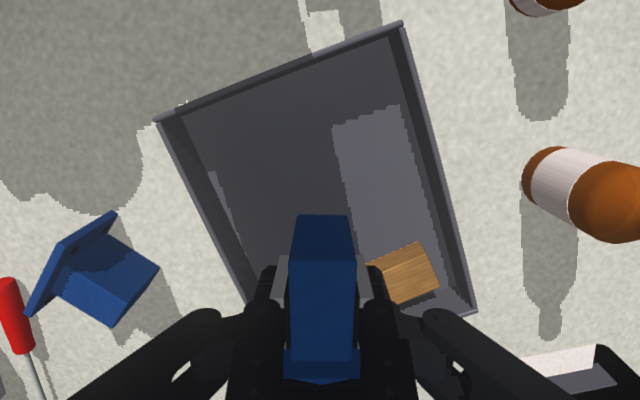

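Run:
```python
from h import *
st0={'ee_pos':np.array([.62417,.00014,.19159]),'eef_rot':np.array([[-5.198e-05,9.99997632e-01,-2.1754e-03],[1,5.2578e-05,2.746e-04],[2.747e-04,-2.1754e-03,-1]])}
C=cam('wrist',st0); C2=cam('side')
w=plane(C,(np.array([[108,117],[568,228],[55,336]])+.5)/3-.5+[210,260],.015)[:,:2]
d=plane(C2,(np.array([[80,268],[218,422],[628,290]])+.5)/8-.5+[350,190],.015)[:,:2]
print(w);print(d)
yaw=lambda a,b:np.degrees(np.arctan2(*(b-a)[::-1]))
print('x yaw w',yaw(w[0],w[1]),np.linalg.norm(w[1]-w[0]),'side',yaw(d[1],d[2]),np.linalg.norm(d[2]-d[1]),'front width',np.linalg.norm(d[0]-d[1]),yaw(d[1],d[0])-90,'w front dir',yaw(w[2],w[0])-90)
# plate corner in side: face top corners z=.094
P=plane(C2,(np.array([[252,97],[365,195]])+.5)/8-.5+[350,190],.094)[:,:2]
print('face top',P,np.linalg.norm(P[0]-P[1]),yaw(P[1],P[0])-90,P.mean(0))
a=np.radians(-15)
for m,nm in((w,'w'),(d,'d')):
    for yw in(-12,-14,-16):
        a=np.radians(yw);x=np.array([np.cos(a),np.sin(a)]);y=np.array([-x[1],x[0]])
        print(nm,yw,m[0]+.07*x-.06*y)
```

```text
[[ 0.53331999 -0.15900346]
 [ 0.72028372 -0.21287187]
 [ 0.50112221 -0.27181896]]
[[ 0.52877447 -0.16189089]
 [ 0.49472211 -0.2735274 ]
 [ 0.6904294  -0.32943432]]
x yaw w -16.072867855386946 0.1945693802011071 side -15.942837773496796 0.2035360604322965 front width 0.11671450135711538 -16.96322386527146 w front dir -15.928856154708768
face top [[ 0.59043417 -0.19919339]
 [ 0.56918551 -0.27868714]] 0.08228464123228685 -14.965277631833203 [ 0.57980984 -0.23894027]
w -12 [ 0.58931562 -0.23224613]
w -14 [ 0.58672537 -0.23415573]
w -16 [ 0.58407006 -0.23597377]
d -12 [ 0.58477011 -0.23513357]
d -14 [ 0.58217986 -0.23704317]
d -16 [ 0.57952455 -0.23886121]
```

Emit:
move_arm([
  [[0,0,-0.01,0.013,-0.03,0.03,1],[0,0,-0.01,0.013,-0.05,0,1],[0,0,-0.01,0.013,-0.055,0,1],[0,0,-0.01,0.013,-0.055,0,1],[0,0,-0.015,0.013,-0.055,0,1],[0,0,-0.01,0.013,-0.055,0,1],[0,0,-0.01,0.013,-0.055,0,1],[0,0,-0.01,0.013,-0.055,0,1],[0,0,-0.01,0.013,-0.05,0,1],[0,0,-0.01,0.011,-0.038,0,1]],
])

```text
time_s: 9.2
ee_pos: [0.6394, -0.2555, 0.1653]
eef_rot: [[-0.961, 0.278, -0.005], [0.278, 0.961, 0.002], [0.005, 0.001, -1.0]]
ft_force: [0.0, 0.3, -1.0]
opening: 0.274
```

Emit:
move_arm([
  [[0,0,0,0,0,0,1],[0,0,0,0,0,0,1]],
])

```text
time_s: 9.45
ee_pos: [0.6395, -0.2529, 0.1661]
eef_rot: [[-0.961, 0.276, -0.004], [0.276, 0.961, 0.003], [0.005, 0.002, -1.0]]
ft_force: [0.1, 0.4, -1.3]
opening: 0.274
```

Run:
```python
from h import *
C,im,st=snap('wrist','w8'); print(st['ee_pos'],st['eef_rot'][:,1],st['time_s'],st['opening'],st['ft_force'])
```

```text
[ 0.63950402 -0.25286418  0.16614657] [0.27640231 0.96104068 0.00160224] 9.45 0.27446838468763246 [ 0.13032927  0.44429992 -1.25185977]
```

View pics/w8.png

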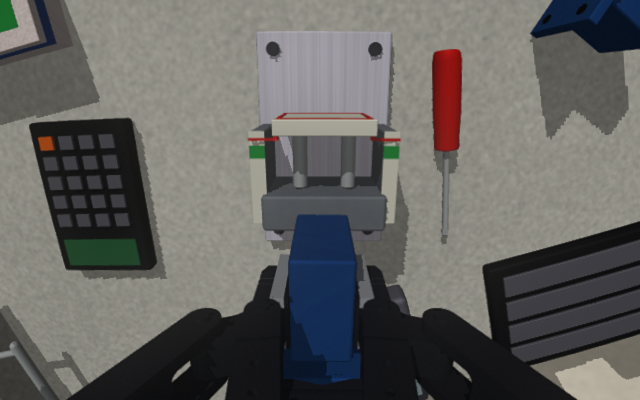

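The view shows the plate's top at rows 121–135, columns 273–377, with the base's front corners at (257,32) and (392,32).

Run:
```python
from h import *
C,im,st=load('w8'); crop(im,240,90,410,250,4.5,'w8c'); crop(im,240,20,410,60,4,'w8d')
```

```text
(no output)
```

View pics/w8c.png

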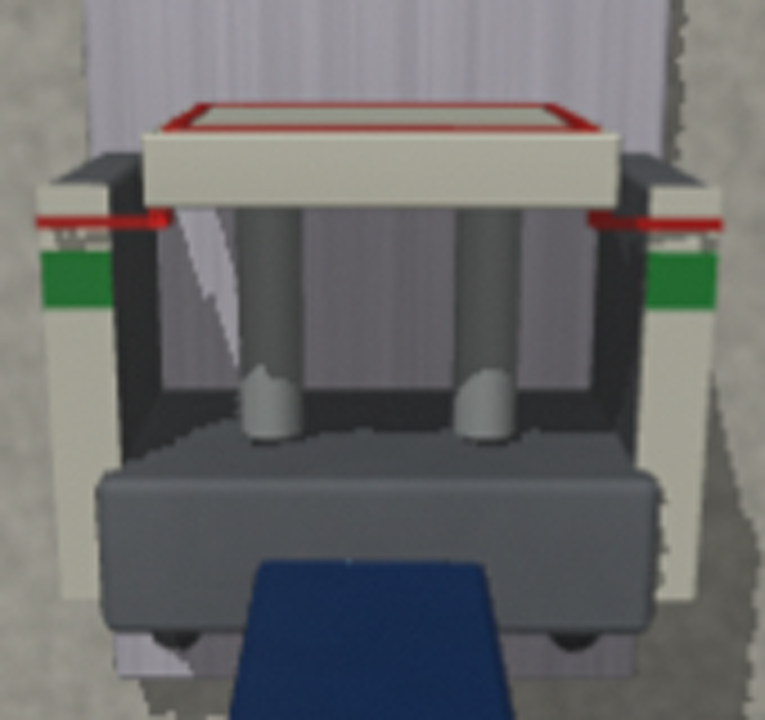

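View pics/w8d.png

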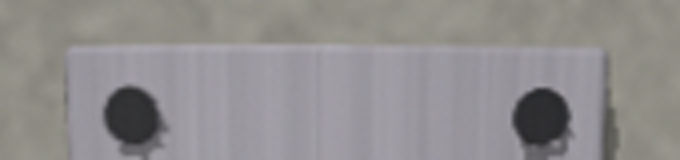

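Run:
```python
from h import *
C,im,st=load('w8')
f=lambda P,s,o:(np.array(P,float)+.5)/s-.5+o
T=plane(C,f([(144,133),(618,133)],4.5,[240,90]),.094)[:,:2]
Bk=plane(C,f([(144,207),(618,207)],4.5,[240,90]),.094)[:,:2]
B=plane(C,f([(67,46),(606,48)],4,[240,20]),.015)[:,:2]
yaw=lambda a,b:np.degrees(np.arctan2(*(b-a)[::-1]))-90
R=st['eef_rot'];p=st['ee_pos']
print('tool y yaw',np.degrees(np.arctan2(R[1,1],R[0,1]))-90)
for n,q in(('top',T),('back',Bk),('base',B)): print(n,q,np.linalg.norm(q[0]-q[1]),yaw(q[0],q[1]),q.mean(0))
a=np.radians(-16);x=np.array([np.cos(a),np.sin(a)])
print('origin from base',B.mean(0)+.07*x,'thick',(Bk.mean(0)-T.mean(0))@x)
y=np.array([-x[1],x[0]])
o=T.mean(0)
print('base-origin rel',(B.mean(0)+.07*x-o)@x,(B.mean(0)-o)@y,'TCP rel plate x,y',(p[:2]-o)@x,(p[:2]-o)@y)
# bracket in hand: web back top corners at heights
crop(im,270,200,380,400,3.9,'w8b')
```

```text
tool y yaw -16.04562147797766
top [[ 0.57359175 -0.27052731]
 [ 0.59426557 -0.19870267]] 0.07474079014370213 -16.057802200142135 [ 0.58392866 -0.23461499]
back [[ 0.58461871 -0.27418371]
 [ 0.60557193 -0.20142076]] 0.075719776023987 -16.064575707808203 [ 0.59509532 -0.23780224]
base [[ 0.50051731 -0.27179631]
 [ 0.53347863 -0.15854519]] 0.11795026882446974 -16.227440966083762 [ 0.51699797 -0.21517075]
origin from base [ 0.58428629 -0.23446537] thick 0.011612612406599502
base-origin rel 0.0003025362646367176 0.0002423999864792965 TCP rel plate x,y 0.05845262810900885 -0.002223601354523512
```

View pics/w8b.png

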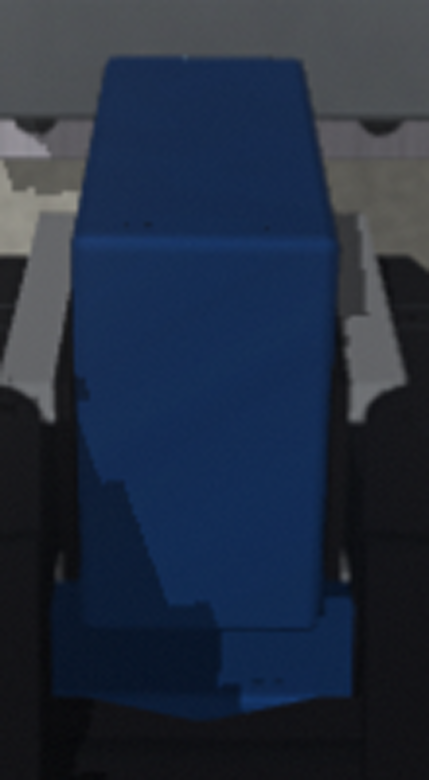

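Run:
```python
from h import *
C,im,st=load('w8');K,d,R,t=C
px=(np.array([(73,240),(335,240),(105,57),(302,57),(80,629),(322,629)],float)+.5)/3.9-.5+[270,200]
X=np.array([(-22,-12,20),(-22,12,20),(-22,-12,-28),(-22,12,-28),(22,-12,20),(22,12,20)],float)/1000
ok,rv,tv=cv2.solvePnP(X,px,K,d)
e=cv2.projectPoints(X,rv,tv,K,d)[0][:,0]-px;print('resid',e.round(1).tolist())
Rc=cv2.Rodrigues(rv)[0]; Rw=R.T@Rc; g=(R.T@(tv[:,0]-t)); print('grip world',g,'rel tool',st['eef_rot'].T@(g-st['ee_pos']))
print('yaw',np.degrees(np.arctan2(Rw[1,0],Rw[0,0])),'z axis',Rw[:,2])
a=np.radians(-16.05);x=np.array([np.cos(a),np.sin(a)]);y=np.array([-x[1],x[0]]);o=np.array([.5841,-.2345])
print('grip in jig',(g[:2]-o)@x,(g[:2]-o)@y,g[2])
```

```text
resid [[-0.7, -0.2], [0.7, 0.1], [0.2, -0.0], [-0.3, 0.2], [0.6, -0.2], [-0.5, 0.1]]
grip world [ 0.64016073 -0.25309574  0.21759949] rel tool [-4.49052817e-04  4.14125372e-05 -5.14556630e-02]
yaw -16.361457767406133 z axis [ 8.16197680e-04 -1.71416073e-03  9.99998198e-01]
grip in jig 0.059016803398213774 -0.0023714417266847087 0.21759949443642082
```

Emit:
move_arm([
  [[0,0,0,-0.02,0.006,0,1],[0,0,0,-0.04,0.012,0,1],[0,0,0,-0.045,0.014,0,1],[0,0,0,-0.0375,0.0115,0,1],[0,0,0,0,0,-0.03,1],[0,0,0,0,0,-0.045,1],[0,0,0,0,0,-0.045,1],[0,0,0,0,0,-0.035,1],[0,0,0,0,0,0,1],[0,0,0,0,0,0,1]],
])

```text
time_s: 10.75
ee_pos: [0.4995, -0.2102, 0.0151]
eef_rot: [[-0.961, 0.275, 0.002], [0.275, 0.961, -0.001], [-0.002, -0.0, -1.0]]
ft_force: [0.2, 0.3, -1.4]
opening: 0.274
```

```bash
cat > rel.py <<'E'
from h import *
def rel(st):
    a=np.radians(-16.05);x=np.array([np.cos(a),np.sin(a)]);y=np.array([-x[1],x[0]]);o=np.array([.5841,-.2345])
    R=st['eef_rot'];g=st['ee_pos']+R@np.array([-.0005,0,-.053])
    print('jig x,y,z mm',((g[:2]-o)@x*1e3).round(1),((g[:2]-o)@y*1e3).round(1),(g[2]*1e3).round(1),'yaw',(np.degrees(np.arctan2(R[1,1],R[0,1]))-90).round(2),'F along',(st['ft_force'][:2]@x).round(2),'F',st['ft_force'].round(2),'open',round(st['opening'],3),'t',st['time_s'])
E
python3 - <<'E'
from rel import *
C,im,st=snap('wrist','w9'); rel(st)
snap('side','d9');C,im,st=load('d9');crop(im,300,120,460,260,5,'d9c')
E
```

```text
jig x,y,z mm -87.6 -0.1 68.1 yaw -15.96 F along 0.07 F [ 0.15  0.28 -1.43] open 0.274 t 10.75
```

View pics/w9.png

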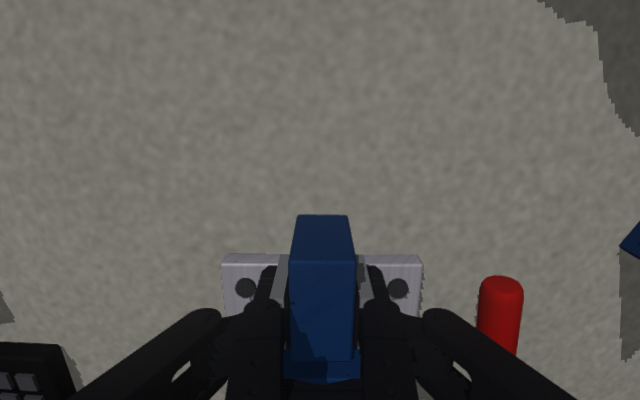

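View pics/d9c.png

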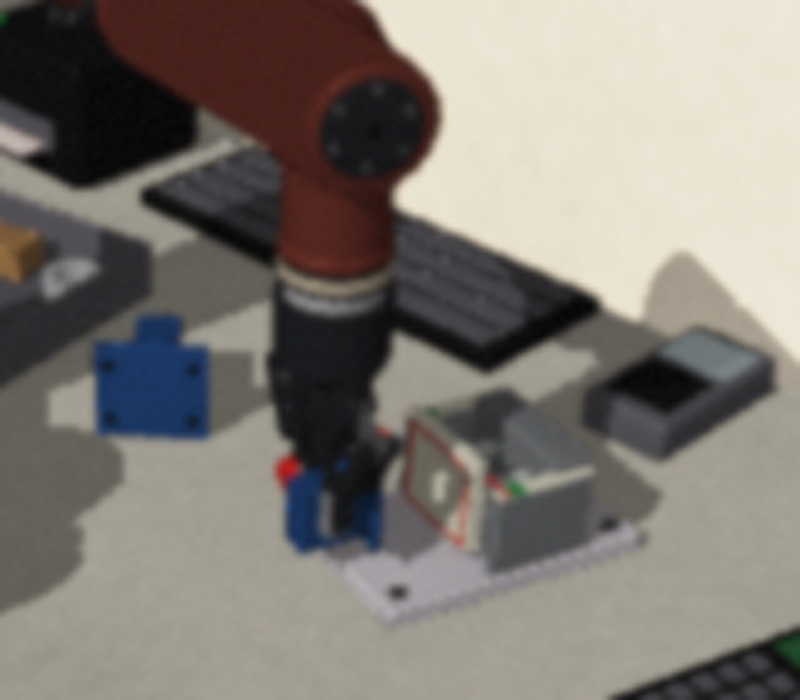

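Emit:
move_arm([
  [[0,0,0,0.01,-0.003,-0.004,1],[0,0,0,0.012,-0.0035,-0.004,1],[0,0,0,0.012,-0.0035,0,1],[0,0,0,0.01,-0.003,0,1],[0,0,0,0,0,0,1],[0,0,0,0,0,0,1]],
])

```text
time_s: 11.6
ee_pos: [0.5421, -0.2233, 0.0055]
eef_rot: [[-0.961, 0.276, -0.001], [0.276, 0.961, 0.0], [0.001, 0.0, -1.0]]
ft_force: [0.1, -0.7, -1.7]
opening: 0.273
```

Run:
```python
from rel import *
st=env.read_state(); rel(st)
snap('side','d10');C,im,st=load('d10');crop(im,330,160,450,260,6,'d10c')
snap('scene','s10');C,im,st=load('s10');crop(im,200,140,300,230,6,'s10c')
```

```text
jig x,y,z mm -42.9 -0.8 58.5 yaw -16.03 F along 0.28 F [ 0.08 -0.74 -1.71] open 0.273 t 11.6
```

View pics/d10c.png

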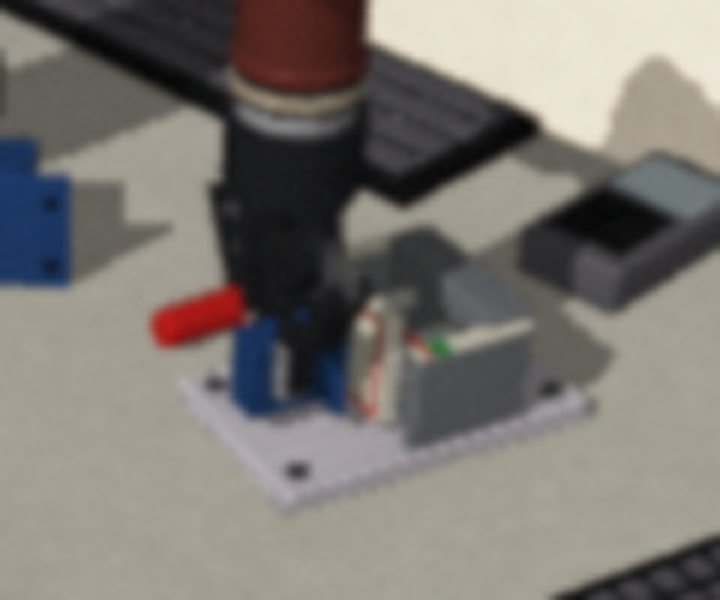

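View pics/s10c.png

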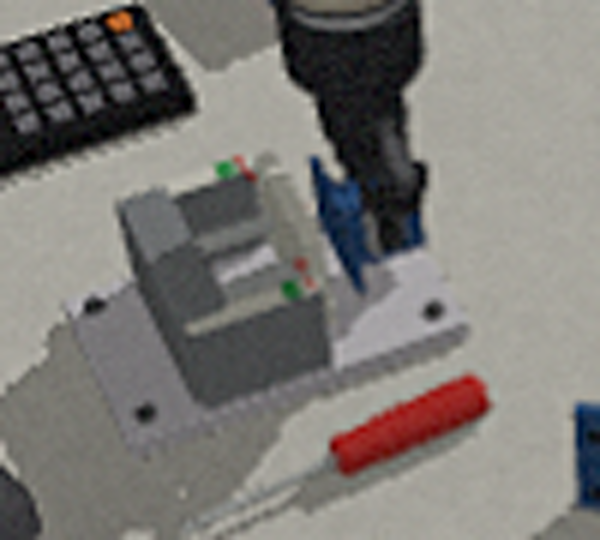

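Emit:
move_arm([
  [[0,0,0,0.005,-0.0006,0,1],[0,0,0,0.005,-0.0014,0,1],[0,0,0,0.0045,-0.0013,0,1],[0,0,0,0.0038,-0.0011,0,1],[0,0,0,0,0,0,1],[0,0,0,0,0,0,1],[0,0,0,0,0,0,1]],
])

```text
time_s: 12.58
ee_pos: [0.5603, -0.2277, 0.0056]
eef_rot: [[-0.961, 0.276, -0.001], [0.276, 0.961, 0.0], [0.001, 0.0, -1.0]]
ft_force: [-3.4, -0.4, 0.2]
opening: 0.273
```

Run:
```python
from rel import *
st=env.read_state(); rel(st)
```

```text
jig x,y,z mm -24.2 -0.0 58.6 yaw -16.03 F along -3.17 F [-3.42 -0.42  0.18] open 0.273 t 12.575
```

Emit:
move_arm([
  [[0,0,0,0.002,-0.0006,0,1],[0,0,0,0.002,-0.0006,0,1],[0,0,0,0.002,-0.0006,0,1],[0,0,0,0,0,0,1],[0,0,0,0,0,0,1],[0,0,0,0,0,0,1]],
])

```text
time_s: 13.32
ee_pos: [0.5649, -0.229, 0.0054]
eef_rot: [[-0.961, 0.276, -0.004], [0.276, 0.961, 0.002], [0.005, 0.0, -1.0]]
ft_force: [-6.6, 1.6, 2.8]
opening: 0.278
```

Run:
```python
from rel import *
st=env.read_state(); rel(st)
snap('side','d11');C,im,st=load('d11');crop(im,370,180,450,250,8,'d11c')
snap('scene','s11');C,im,st=load('s11');crop(im,210,150,290,220,8,'s11c')
st=env.read_state(); rel(st)
```

```text
jig x,y,z mm -19.2 -0.0 58.4 yaw -15.99 F along -6.81 F [-6.62  1.62  2.75] open 0.278 t 13.325
jig x,y,z mm -19.3 -0.1 58.4 yaw -16.0 F along -9.42 F [-9.2   2.08  2.98] open 0.276 t 13.425
```

View pics/d11c.png

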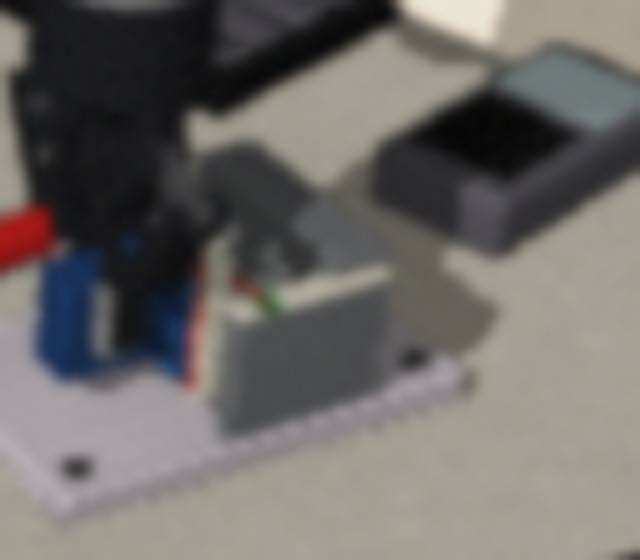

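View pics/s11c.png

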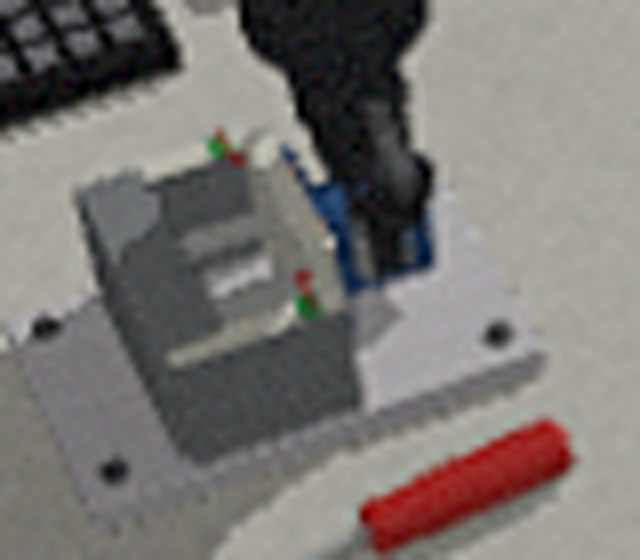

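Emit:
move_arm([
  [[0,0,0,0.001,-0.0003,0,1],[0,0,0,0,0,0,1],[0,0,0,0,0,0,1],[0,0,0,0,0,0,1],[0,0,0,0,0,0,1],[0,0,0,0,0,0,1],[0,0,0,0,0,0,1],[0,0,0,0,0,0,1],[0,0,0,0,0,0,1],[0,0,0,0,0,0,1]],
])

```text
time_s: 14.68
ee_pos: [0.5655, -0.2291, 0.0053]
eef_rot: [[-0.961, 0.275, -0.005], [0.275, 0.961, 0.002], [0.005, 0.0, -1.0]]
ft_force: [-8.1, 0.9, 3.3]
opening: 0.274
```

Run:
```python
from rel import *
for i in range(4):
    st=env.read_state(); rel(st); C,im,_=snap('wrist' if i<3 else 'side',f'z{i}')
rel(env.read_state())
crop(im,330,150,450,250,6,'d12c')
C,im,st=load('z0')
K,d,R,t=C
crop(im,200,150,440,330,3,'w12c')
```

```text
jig x,y,z mm -18.6 -0.0 58.3 yaw -15.99 F along -8.08 F [-8.15  0.92  3.31] open 0.274 t 14.675
jig x,y,z mm -18.5 0.0 58.3 yaw -15.99 F along -7.95 F [-7.63  2.23  3.33] open 0.276 t 14.725
jig x,y,z mm -18.6 0.0 58.3 yaw -15.99 F along -8.39 F [-8.15  2.02  2.93] open 0.273 t 14.775
jig x,y,z mm -18.5 -0.0 58.3 yaw -15.99 F along -7.9 F [-7.62  2.09  2.04] open 0.274 t 14.825
jig x,y,z mm -18.6 0.0 58.3 yaw -15.99 F along -9.61 F [-9.56  1.51  2.94] open 0.275 t 14.875
```

View pics/d12c.png

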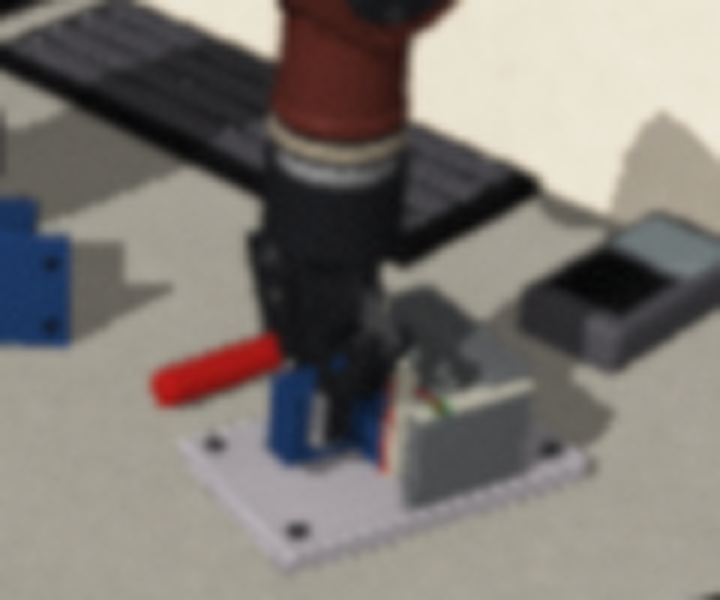

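View pics/z0.png

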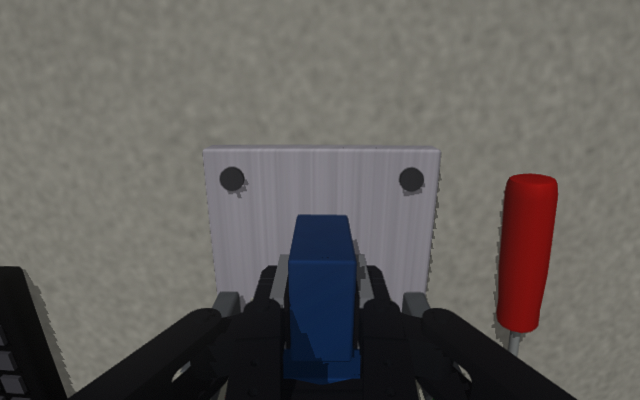

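Emit:
move_arm([
  [[0,0,0,0.001,-0.0003,0,1],[0,0,0,0,0,0,1],[0,0,0,0,0,0,1],[0,0,0,0,0,0,1],[0,0,0,0,0,0,1],[0,0,0,0,0,0,1],[0,0,0,0,0,0,1],[0,0,0,0,0,0,1],[0,0,0,0,0,0,1],[0,0,0,0,0,0,1]],
])

```text
time_s: 16.12
ee_pos: [0.5662, -0.2293, 0.0053]
eef_rot: [[-0.961, 0.275, -0.006], [0.275, 0.961, 0.002], [0.006, 0.0, -1.0]]
ft_force: [-9.7, 1.4, 3.4]
opening: 0.279
```

Run:
```python
from rel import *
for i in range(6):
    st=env.read_state(); rel(st); C,im,_=snap('wrist' if i<5 else 'scene',f'y{i}')
crop(im,210,150,290,220,8,'s13c')
C,im,st=load('y0');K,d,R,t=C
crop(im,270,200,380,400,3.9,'w13b')
a,b=load('w8')[1],im
print('in-hand diff',np.abs(a[205:400,285:360].astype(int)-b[205:400,285:360]).mean())
```

```text
jig x,y,z mm -17.8 -0.0 58.3 yaw -15.99 F along -9.67 F [-9.66  1.43  3.43] open 0.279 t 16.125
jig x,y,z mm -17.8 -0.0 58.3 yaw -15.98 F along -8.72 F [-8.45  2.18  3.41] open 0.276 t 16.175
jig x,y,z mm -17.8 -0.0 58.3 yaw -15.98 F along -8.19 F [-7.81  2.48  2.46] open 0.278 t 16.225
jig x,y,z mm -17.8 -0.0 58.3 yaw -15.98 F along -7.13 F [-7.08  1.18  3.6 ] open 0.275 t 16.275
jig x,y,z mm -17.8 0.0 58.2 yaw -15.98 F along -8.57 F [-8.57  1.19  4.11] open 0.277 t 16.325
jig x,y,z mm -17.8 -0.0 58.3 yaw -15.98 F along -9.06 F [-8.75  2.35  3.43] open 0.271 t 16.375
in-hand diff 9.944068376068376
```

View pics/s13c.png

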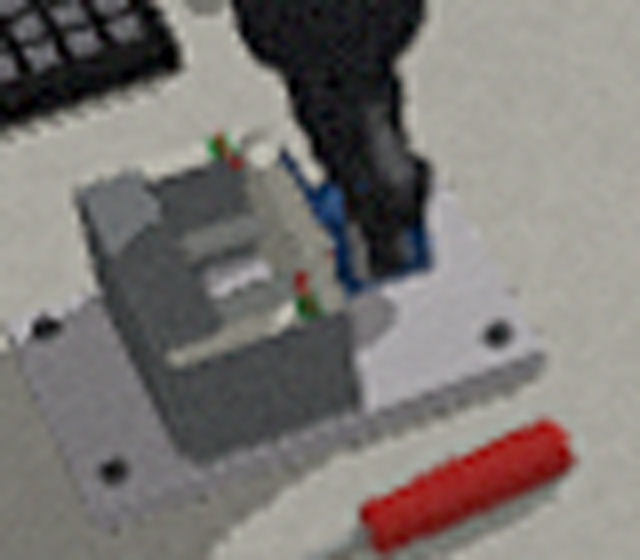

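View pics/w13b.png

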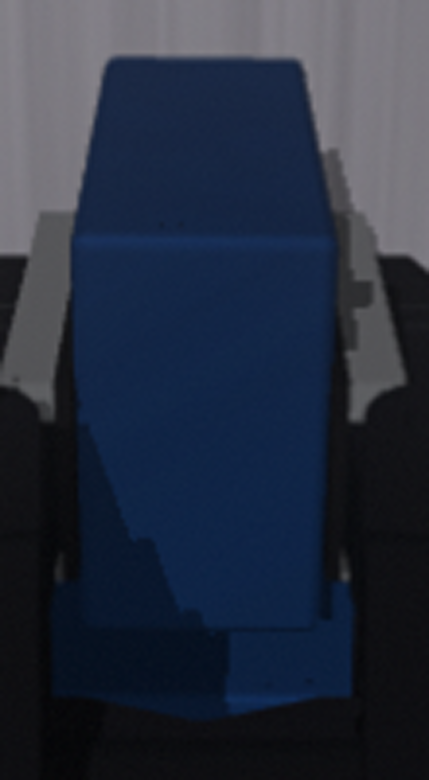

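Run:
```python
from rel import *
env.sign_off(); rel(env.read_state())
```

```text
the job is handed in; nothing more can be done
the job is handed in; nothing more can be done
```

The small blue bracket is out of the bin and held against the middle of the white plate, and I handed the job in at about 16.4 s. `sign_off` gave no verdict, and the final state could not be read after it.

**What I did:** I chose the smallest of the three brackets, the one in the bin. I gripped it across its web at 50 N, lifted it clear, lined it up with the jig and advanced slowly onto the plate.

**Failed first grasp:** My first attempt closed on air just above the web. The real fingertips stand about 33–46 mm behind the reported TCP, depending on the view. I measured that offset, allowed for it and gripped on the second try, at an opening of 0.27 (about 23 mm). Nothing else was moved.

**Last checks before handing in:**

| Check | Reading |
|---|---|
| Sideways offset from plate middle | about 0 mm |
| Height of the bracket's grip point | 58 mm (plate middle is 59 mm) |
| Yaw difference from the jig | about 0.1° for the tool; 0.3° for the bracket, measured before contact |
| Plate travel | about 10 mm, from the arm's position |
| Movement while holding | position steady to 0.1 mm |
| Slip in the grip | none visible in the wrist picture |

**What disagreed:**
- **Push force:** the wrist sensor read 7–10 N, averaging about 8.6 N, while the travel implies about 10 N. Both are inside the 5–15 N limits.
- **Upward force:** there was also about 3 N upward on the tool, probably friction at the plate.
- **Pointers:** I could see the red pointers only coarsely. They appeared to be over the green bands, at roughly 8–9 mm of travel.

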